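# Stand the guide posts in the saw stop unit and move its stop one hole out

## Robot

A 6-joint arm with a two-finger parallel gripper is mounted at the origin on the work surface. World frame = base frame: x ahead of the robot, y to its left, z up, the work surface at z = 0. Lengths are in m, angles in degrees, forces in N, time in s.
With the tool pointing down it reaches from about 0.4 to 0.825 m from the base axis. Payload 7 kg.
Tool frame: the origin (TCP) lies at the very end of the fingers, on their centre line; the grasp point (between the pads) lies 19 mm behind it; x points along the fingers, z is the direction in which the jaws open and shut, and the axes are right-handed (so a half turn about x gives the same grasp; the last joint's range is limited). The gripper opens to 88 mm and grips with 3 to 60 N. Pads are 19 mm wide; open, the fingers measure 130 mm over their backs; the gripper's body (78 mm by 193 mm) begins 47 mm behind the grasp point.
Start: joints at [-50.3, 20.546, 0.682, 0, -70.136, -16.507], TCP at [0.266, -0.62, 0.19] pointing down, gripper open.
Joint ranges: [-176.03, 176.03], [-82.01, 121.73], [-58.28, 71.71], [-173.87, 95.51], [-174.79, -0.11], [-173.66, 173.66]. Speed limits (degrees/s): [136.94, 136.94, 172.46, 180, 180, 180].

## Interface

Orientations are given as [roll, pitch, yaw] about the fixed x, y, z axes, in that order (R = Rz(yaw) Ry(pitch) Rx(roll)).
In Python, from plant import * gives the robot as it stands.
- The arm moves only by the tool arm_command, never from a script. Its argument "commands" is one flat list of numbers, 5 for each row, row after row: the shift along the tool's x, y, z in mm, then the turn about the tool's x in degrees, then the opening in per cent of the stroke, from 0 (shut) to 100 (fully open). A call has 1 to 5 rows; each row shifts and turns the pose as measured when the row begins, along the tool's axes as they then stand; what a row does not reach is not made up. A row lasts 1/8 s, in which the tool goes at most 62.5 mm and 10.7 degrees, less where a joint would pass 70% of its speed; a pose out of reach is approached as far as the arm can. A call is refused whole if a number of a shift passes 62.5 or a number of a turn 10.7, either way. A call with a gripper value outside its range is refused whole. The fingers move at their own pace and stop on an object; the grip force is fixed at half the most. Time passes only in rows, so rows that do not move let the fingers close. It gives the time, the measured TCP pose, the force and the opening at its end, in the units of the state.
- get_obs(): the state, without advancing time (a new reading comes with each control period).
- snapshot(name): name is "scene" or "top" or "wrist"; returns a dict with "frame" (384x512x3 uint8, blue, green, red), "fov_y" (degrees; the focal length in pixels is half the picture's height over the tangent of half this angle, whatever the lens; pixels are square), "cx", "cy" (the principal point, pixels), "world_to_cam" (4x4, takes a point from world to camera coordinates). Camera axes: x right, y up, looking along -z (the intrinsics and any distortion apply to the point x, -y, -z); pixel columns grow to the right and rows downward; lengths in m; the calibration is good to about 2 mm. A picture is of the moment at which its call begins. There is no depth.
- close_job(): hands the job in, once; it reports no verdict.
The state is a dict: "clock": time; "joint_pos": joint angles; "qvel": joint speeds; "tau": joint torques, N m; "tool_pos": TCP position; "orientation": TCP orientation; "force": force on the tool from outside, world axes, zero at the start; "moment": the same for the moment, N m; "opening": finger opening in m.
Only numpy, scipy, OpenCV 4.12 (cv2) and the standard library are available. Lean on these libraries where they do the work, as an engineer would, in place of code of your own. Each camera call takes 0.05 s, during which the arm holds its last target. There are 200 camera calls.

## Task

Set up the stop unit on the bench for a longer cut. First stand the two round steel guide posts end-down in the unit's two pockets, one in each; then pull up the stop's lock plunger by its knob, slide the stop to the very next hole, away from the saw and the pockets, and let the pin go fully home in it. Finish while still holding the knob firmly, the pin fully home, so that the stop cannot jump when the bar is pushed against it, and leave the other things on the bench as they are.

Things in the scene. Friction and masses are not known exactly. Their poses are not given: they have to be found in the camera images.
- stop_unit: fixed bar-stop unit: grey base plate 180 mm (x) by 450 mm (y), 12 mm thick. Origin on the bench, level with the stop's first hole; z up; saw on the +y side (robot's left). A 40 mm square tube runs along y at x = +50 mm, top at z = 70 mm, with 15 mm holes on top every 40 mm (y = -120 to +200 mm). Tallest: the knob (129 mm) and seated posts (132 mm)
- pocket_near (a point): centre of the floor of the pocket nearer to the stop, 12 mm above the bench: an upright round tube, inside diameter 26 mm, outside 34 mm, 48 mm deep (mouth 60 mm above the bench). In the unit's frame at x = -68, y = +75 mm
- pocket_far (a point): the same for the pocket nearer to the saw; in the unit's frame at x = -68, y = +190 mm
- post_a: guide post: plain round steel bar, 22 mm diameter, 120 mm long, about 0.35 kg, standing on end on the bench. Origin at the centre of its lower end, z along it. Either post may go in either pocket. Seated, its lower end is on the pocket's floor and its top 132 mm above the bench
- post_b: the other guide post, alike
- stop (a joint): place of the stop along the tube, m: 0 at its first hole (within 1 mm), growing away from the saw (the unit's -y); next hole at 0.040; range -0.040 to 0.120. A dark steel sleeve round the tube, 60 mm long, 50 mm wide, top at z = 75 mm, with a steel plate reaching over the rollers to the unit's x = -43 mm. With the pin clear it slides with about 3 N
- plunger (a joint): height of the lock plunger, m: 0 with the pin fully home in a hole, up to 0.022 pulled out. A spring pushes it down (4 N when home, 8 N fully out). The pin, 12 mm thick with a round nose, is clear of the tube above 0.014; let go between holes it rests on the tube at 0.014 and drops in at the next hole
- pull_knob: knob of the plunger (black plastic), on top of the stop: upright cylinder, 32 mm diameter, 26 mm high. Origin at its centre: 116 mm above the bench with the pin home, at the unit's x = +50 mm; rises with the plunger, travels with the stop, does not tilt. Free all round; under it a thinner nut, and the sleeve's top 28 mm below its underside
- slug: bystander: short round steel slug, 34 mm diameter, 40 mm high, standing near the posts; origin at its underside
- offcut_square: bystander: offcut of square tube, 70 x 40 x 40 mm; origin at the centre of its underside
- offcut_flat: bystander: offcut of flat tube, 90 x 50 x 25 mm; origin at the centre of its underside
- tape_measure: bystander: tape measure, 72 x 36 x 64 mm; origin at the centre of its underside
- paint_tin: bystander: tin, 76 mm diameter, 110 mm high; origin at its underside
- wrench: bystander: spanner 200 mm long lying along its x; origin at its middle, underside
- try_square: bystander: steel square lying flat, stock 120 mm along its x, blade 160 mm along its +y; origin at the stock's middle, underside

How it is judged:
By the outcome, as a careful person would: the job done as asked, in the order asked, and still so for the second after the job is handed in, while the arm keeps its last pose, push and grip.
It also fails if it takes over 72 s, if anything falls off the work surface, if the arm or the gripper's body presses on something with over 40 N, if the wrist force passes 120 N, or if a joint passes its speed limit or range.

## Working session

There is one attempt and no reset: what is moved stays moved. The work goes in short steps, Python scripts to look and compute and a tool call to move; the robot and the scene stay as the last step left them, time stands still between calls to the robot, and variables do not carry over. Pictures are saved under pics/ and viewed, about 8 in all and at most 12, crops included, and the job is handed in when it is done.

Besides the shell and the picture viewer there is one more tool, called after ">>>" as name(argument=value, ...) on one line, values as JSON. arm_command: Moves the arm, as the interface text tells. Its arguments: {"type":"object","properties":{"commands":{"type":"array"}},"required":["commands"]}

```bash
mkdir -p pics; ls
cat > h.py <<'E'
from plant import *
import numpy as np, cv2
from scipy.spatial.transform import Rotation as Ro
def snap(n):
    s=snapshot(n); s['frame']=np.array(s['frame'],dtype=np.uint8); return s
def fo(s): return s['frame'].shape[0]/2/np.tan(np.radians(s['fov_y']/2))
def ray(s,u,v):
    f=fo(s); M=np.array(s['world_to_cam']); R=M[:3,:3]; c=-R.T@M[:3,3]
    d=R.T@np.array([(u-s['cx'])/f,-(v-s['cy'])/f,-1]); return c,d
def onz(s,u,v,z):
    c,d=ray(s,u,v); return c+d*(z-c[2])/d[2]
def proj(s,p):
    M=np.array(s['world_to_cam']); q=M[:3,:3]@np.array(p)+M[:3,3]; f=fo(s)
    return s['cx']+f*q[0]/-q[2], s['cy']-f*q[1]/-q[2]
def meet(a,b):
    (c1,d1),(c2,d2)=a,b; t=np.linalg.lstsq(np.c_[d1,-d2],c2-c1,rcond=None)[0]
    p,q=c1+d1*t[0],c2+d2*t[1]; return (p+q)/2,np.linalg.norm(p-q)
E
python3 - <<'E'
from h import *
import pickle
for n in('scene','top'):
    s=snap(n); cv2.imwrite(f'pics/{n}0.png',cv2.resize(s['frame'],(800,600),interpolation=cv2.INTER_CUBIC)); pickle.dump(s,open(n+'0.pkl','wb'))
    c,d=ray(s,s['cx'],s['cy']); print(n,{k:v for k,v in s.items() if k not in('frame','world_to_cam')},c.round(3),d.round(3))
print(get_obs())
E
```

```text
pics
scene {'fov_y': 48.82857141814528, 'cx': 256.7868439324613, 'cy': 183.55616720813552} [ 0.883 -0.397  0.99 ] [-0.366  0.421 -0.83 ]
top {'fov_y': 55.79014377269117, 'cx': 253.41522395919813, 'cy': 188.90841025210167} [0.371 0.04  1.048] [ 0.115 -0.003 -0.993]
{'clock': 0.1, 'joint_pos': array([-5.03008035e+01,  2.05873479e+01,  6.41206606e-01, -1.66355801e-02,
       -7.01379846e+01, -1.65063825e+01]), 'qvel': array([-0.02738473, -0.072154  ,  0.17229893,  0.01078239, -0.05364541,
        0.11319967]), 'tau': array([-1.50765412e-03, -5.84163094e+01,  2.93750703e+01,  7.01554611e+00,
        1.01432719e-02, -8.13707015e-05]), 'tool_pos': array([ 0.26560302, -0.62002313,  0.1896363 ]), 'orientation': array([  5.9762845 ,  89.91443225, 119.16343498]), 'force': array([-0.31946452,  0.16073886, -0.25841951]), 'moment': array([-0.00104871, -0.01342523, -0.00650391]), 'opening': 0.08745163718586564}
```

View pics/scene0.png

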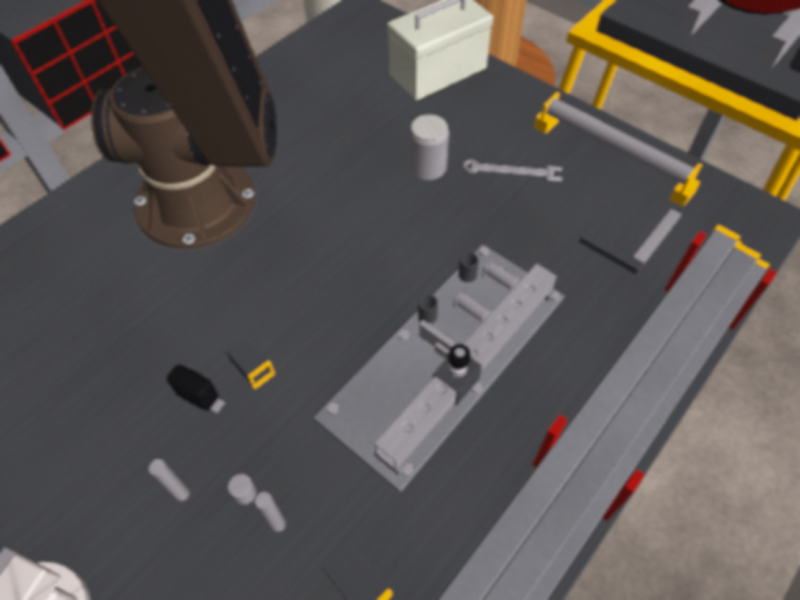

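View pics/top0.png

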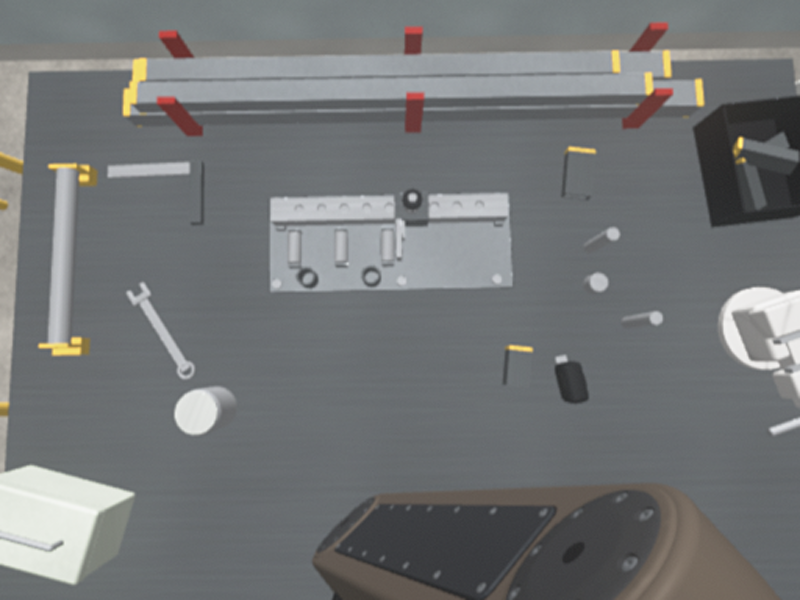

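The scene and top views show the unit, with its base corners in the top view at about (270,198), (510,193), (512,287) and (270,291). They also show the black knob (412,198), the pockets (308,278) and (371,276), the post tops (613,234) and (656,318), and the slug (598,282). Next I measure these points.

Run:
```python
from h import *
import pickle
t=pickle.load(open('top0.pkl','rb')); sc=pickle.load(open('scene0.pkl','rb'))
k=512/800
def P(s,u,v,z): return (onz(s,u*k,v*k,z)*1000).round(1)
print('base corners z12',[P(t,*c,.012) for c in((270,198),(510,193),(512,287),(270,291))])
print('knob top z129',P(t,412,198,.129),P(sc,459,353,.129))
print('pockets mouth z60',P(t,308,278,.06),P(t,371,276,.06),P(sc,469,257,.06),P(sc,428,298,.06))
print('posts top',P(t,613,234,.12),P(t,656,318,.12),'slug',P(t,598,282,.04))
for p in ((613,234),(656,318)):
    q=P(t,*p,.12)/1000; 
    for z in(.12,0): print(p,z,np.array(proj(sc,[q[0],q[1],z]))/k)
crop=t['frame'][120:230,330:450]
big=cv2.resize(crop,None,fx=4,fy=4,interpolation=cv2.INTER_CUBIC)
c2=t['frame'][110:200,165:335]; b2=cv2.resize(c2,None,fx=4,fy=4,interpolation=cv2.INTER_CUBIC)
im=np.zeros((600,800,3),np.uint8); 
im[:360,:680]=b2; cv2.imwrite('pics/unit.png',b2)
# bright blobs
g=cv2.cvtColor(crop,cv2.COLOR_BGR2GRAY); print('gray',np.percentile(g,[5,50,95,99]))
for th in (130,150,165,180):
  n,l,st,ce=cv2.connectedComponentsWithStats((g>th).astype(np.uint8))
  for i in range(1,n):
    if st[i,4]>15: print(th,st[i],ce[i]+[330,120])
```

```text
base corners z12 [array([679. , 269.8,  12. ]), array([ 680.4, -181.4,   12. ]), array([ 502.2, -177.6,   12. ]), array([503. , 268.5,  12. ])]
knob top z129 [639.9   7.3 129. ] [643.6   5.1 129. ]
pockets mouth z60 [518.7 191.2  60. ] [520.2  80.2  60. ] [522.3 198.9  60. ] [521.2  86.5  60. ]
posts top [ 574.6 -327.5  120. ] [ 432.9 -389.3  120. ] slug [ 504.9 -326.6   40. ]
(613, 234) 0.12 [261.46655235 498.43560465]
(613, 234) 0 [276.57967656 522.48175681]
(656, 318) 0.12 [155.68869248 465.31549005]
(656, 318) 0 [181.04404889 492.06319071]
gray [106. 109. 113. 191.]
130 [50 25 17  9 80] [390.675  149.1625]
130 [ 45  54  15  13 135] [382.54074074 179.88148148]
130 [ 69  79  26  10 111] [415.27027027 202.6036036 ]
130 [  0 101  11   5  46] [335.10869565 222.7826087 ]
130 [ 25 107   8   3  21] [358.85714286 228.14285714]
150 [58 26  9  8 56] [391.85714286 149.19642857]
150 [ 47  55  12  12 111] [382.68468468 180.07207207]
150 [83 79 11  9 62] [419.17741935 202.85483871]
150 [  0 101  11   4  36] [334.75 222.75]
150 [ 26 107   7   3  16] [359.1875 228.3125]
165 [59 26  7  7 44] [391.95454545 149.06818182]
165 [48 55 11 11 99] [382.85858586 179.92929293]
165 [86 80  8  8 50] [419.46 203.14]
165 [  0 101  11   4  33] [334.75757576 222.78787879]
180 [59 26  7  7 37] [392.13513514 149.2972973 ]
180 [48 56 10 10 81] [382.67901235 180.18518519]
180 [86 80  8  7 42] [419.5 203. ]
180 [  0 102  11   3  25] [335.04 222.84]
```

View pics/unit.png

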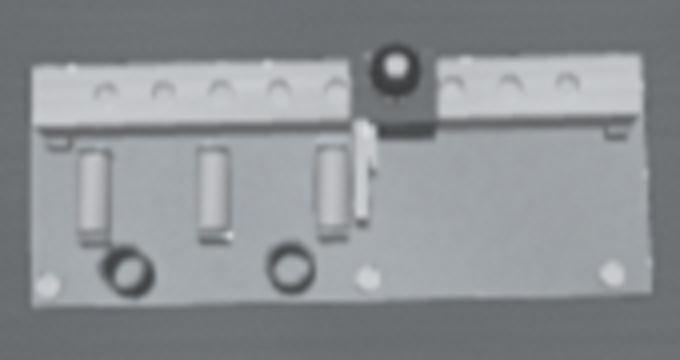

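The unit's origin is at about (591, 5) mm with almost no yaw. Every size checks: the base measures 178 x 450 and the knob is at x≈641. Post A is at (575,-327) and post B at (433,-389), and the scene view agrees with both. Next I work out the first approach.

```bash
cat >> h.py <<'E'
def tool():
    o=get_obs(); return np.array(o['tool_pos']),Ro.from_euler('xyz',o['orientation'],degrees=True).as_matrix(),o
def goto(p,jaw=(0,1)):
    """shift needed in tool axes (mm) AFTER turning jaws to world direction jaw, and turn"""
    t,R,o=tool(); z=R[:,2]; a=np.degrees(np.arctan2(z[1],z[0])); b=np.degrees(np.arctan2(jaw[1],jaw[0]))
    d=(b-a+90)%180-90   # world ccw; tool x is down -> turn about tool x = -d
    R2=Ro.from_rotvec([0,0,np.radians(d)]).as_matrix()@R
    dp=(np.array(p)-t)*1000
    print('clk %.2f tcp'%o['clock'],(t*1000).round(1),'turn_x %.1f'%-d,'shift now',(R.T@dp).round(1),'shift after turn',(R2.T@dp).round(1),'F',o['force'].round(1),'op %.1f'%(o['opening']*1e3),'tilt %.2f'%np.degrees(np.arccos(-R[2,0])),'j6 %.0f'%o['joint_pos'][5])
E
python3 - <<'E'
from h import *
import pickle
t=pickle.load(open('top0.pkl','rb'))
for p in((392.,149.2),(419.4,203.1)): print((onz(t,*p,.12)*1000).round(1))
goto([.433,-.389,.19])
E
```

```text
[ 576.2 -326.7  120. ]
[ 434.  -388.2  120. ]
clk 0.10 tcp [ 265.6 -620.   189.6] turn_x 23.2 shift now [-2.000e-01 -2.448e+02  1.465e+02] shift after turn [  -0.  -167.4  231. ] F [-0.3  0.2 -0.3] op 87.5 tilt 0.09 j6 -17
```

>>> arm_command(commands=[0,0,0,10,100,0,0,0,10,100,0,-50,60,3,100,0,-50,60,0,100,0,-50,60,0,100])

```text
clock: 0.72
tool_pos: [0.3844, -0.4728, 0.1865]
orientation: [40.6, 89.6, 129.6]
force: [-0.4, 0.7, -0.5]
opening: 0.0878
```

Run:
```python
from h import *
import pickle
goto([.434,-.388,.19])
s=snap('wrist'); pickle.dump(s,open('w1.pkl','wb')); cv2.imwrite('pics/w1.png',s['frame'])
c,d=ray(s,s['cx'],s['cy']); print(s['fov_y'],c,d)
for p in([.434,-.388,.12],[.576,-.327,.12],[.505,-.327,.04]): print(np.round(proj(s,p),1))
```

```text
clk 0.72 tcp [ 384.4 -472.8  186.5] turn_x -1.0 shift now [ -3.2 -48.   85.7] shift after turn [ -3.2 -49.6  84.8] F [-0.4  0.7 -0.5] op 87.8 tilt 0.41 j6 -58
67.36759926537222 [ 0.31724953 -0.47157094  0.37987174] [ 2.50943482e-01 -4.52043538e-04 -9.68001635e-01]
[344.3 240.2]
[392.5 358.9]
[369.8 264.6]
```

View pics/w1.png

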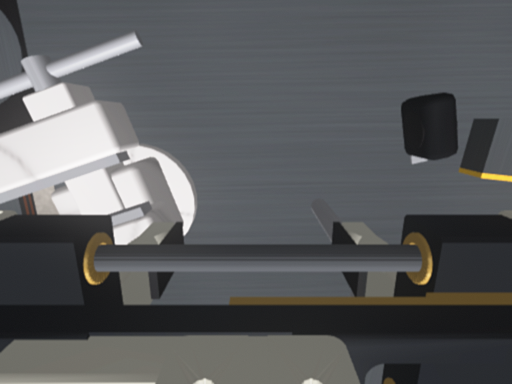

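The wrist view shows the gripper covering rows below about 210. The camera sits on the -x side, so I put the gripper about 110 mm beyond post B to see it.

>>> arm_command(commands=[0,-54,28,-1,100,0,-54,28,0,100,0,-54,29,0,100,0,0,0,0,100])

```text
clock: 1.27
tool_pos: [0.5511, -0.381, 0.1858]
orientation: [29.2, 89.5, 119.5]
force: [-0.5, -0.0, -0.5]
opening: 0.0876
```

Run:
```python
from h import *
import pickle
goto([.434,-.388,.19])
s=snap('wrist'); pickle.dump(s,open('w2.pkl','wb')); 
for p in([.434,-.388,.12],[.434,-.388,0],[.505,-.327,.04]): print(np.round(proj(s,p),1))
cv2.imwrite('pics/w2.png',s['frame'])
```

```text
clk 1.27 tcp [ 551.1 -381.   185.8] turn_x 0.3 shift now [ -3.8 117.2  -6.3] shift after turn [ -3.8 117.1  -7. ] F [-0.5 -0.  -0.5] op 87.6 tilt 0.48 j6 -71
[248.1  55.7]
[250.5  76.2]
[302.7 137.1]
```

View pics/w2.png

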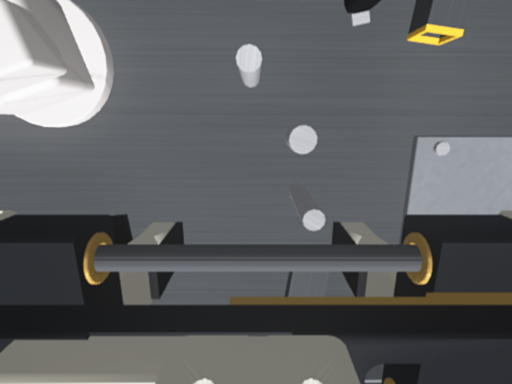

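The wrist view shows post B's top at (249,58), the slug at (302,139) and post A's top at (314,220). I measure these blobs.

```bash
cat >> h.py <<'E'
def blob(s,u,v,th,r=28):
    u,v=int(u),int(v); f=s['frame'][max(v-r,0):v+r,max(u-r,0):u+r]; g=cv2.cvtColor(f,cv2.COLOR_BGR2GRAY)
    n,l,st,ce=cv2.connectedComponentsWithStats((g>th).astype(np.uint8))
    i=l[min(v,r),min(u,r)]; m=(l==i).astype(np.uint8)
    c,_=cv2.findContours(m,cv2.RETR_EXTERNAL,cv2.CHAIN_APPROX_NONE); c=max(c,key=cv2.contourArea)
    (x,y),(a,b),ang=cv2.fitEllipse(c); return np.array([x+max(u-r,0),y+max(v-r,0)]),(a,b),i
E
python3 - <<'E'
from h import *
import pickle
s=pickle.load(open('w2.pkl','rb'))
for n,p,z in(('B',(249,57),.12),('A',(314,220),.12),('slug',(303,139),.04)):
    for th in(160,175,190,205):
        c,ab,i=blob(s,*p,th); print(n,th,c.round(1),np.round(ab,1),(onz(s,*c,z)*1000).round(1))
print(s['frame'][45:95:4,249,1], s['frame'][57,230:270:3,1])
E
```

```text
B 160 [248.8  62.5] [23.6 41. ] [ 439.1 -387.4  120. ]
B 175 [248.8  61.9] [23.2 40. ] [ 438.7 -387.4  120. ]
B 190 [248.6  59.6] [23.5 31.2] [ 436.9 -387.6  120. ]
B 205 [248.5  58.2] [23.3 25.9] [ 435.8 -387.7  120. ]
A 160 [313.6 219.7] [20.  21.4] [ 577.4 -326.1  120. ]
A 175 [313.5 219.7] [19.1 20.9] [ 577.4 -326.2  120. ]
A 190 [313.5 219.8] [18.4 20. ] [ 577.5 -326.2  120. ]
A 205 [313.5 219.5] [65.1 65.1] [ 577.2 -326.2  120. ]
slug 160 [302.6 139.3] [26.6 28.4] [ 507.5 -326.9   40. ]
slug 175 [302.7 139.3] [26.1 27.6] [ 507.5 -326.9   40. ]
slug 190 [302.6 139.3] [25.3 26.7] [ 507.5 -327.    40. ]
slug 205 [302.5 138.5] [65.1 65.1] [ 506.6 -327.1   40. ]
[217 214 212 210 212 214 214 194 192 188 189 100  98] [ 99  97 204 209 212 213 214 214 220 210 211  94  99  99]
```

>>> arm_command(commands=[0,-13,27,0,100,0,-13,27,0,100,0,0,0,0,100])

```text
clock: 1.7
tool_pos: [0.5731, -0.328, 0.1851]
orientation: [41.0, 89.4, 131.1]
force: [-0.3, -0.4, -0.1]
opening: 0.0877
```

```bash
python3 -c "
from h import *
goto([.5773,-.3262,.07])"
```

```text
clk 1.70 tcp [ 573.1 -328.   185.1] turn_x 0.1 shift now [115.1  -5.    0.9] shift after turn [115.1  -5.    0.9] F [-0.3 -0.4 -0.1] op 87.7 tilt 0.62 j6 -77
```

>>> arm_command(commands=[38,-2,0,0,100,38,-2,0,0,100,38,0,0,0,100,0,0,0,0,100])

```text
clock: 2.2
tool_pos: [0.573, -0.3314, 0.0698]
orientation: [39.0, 89.5, 128.9]
force: [0.0, 0.5, -0.0]
opening: 0.0879
```

```bash
python3 -c "
from h import *
goto([.5773,-.3262,.07]); print(tool()[1].round(4))"
```

```text
clk 2.20 tcp [ 573.  -331.4   69.8] turn_x -0.1 shift now [-0.2 -4.3  5.2] shift after turn [-0.2 -4.3  5.2] F [ 0.   0.5 -0. ] op 87.9 tilt 0.53 j6 -76
[[-0.0058 -1.      0.0019]
 [ 0.0072  0.0018  1.    ]
 [-1.      0.0059  0.0072]]
```

>>> arm_command(commands=[0,-4,5,0,100,0,0,0,0,100])

```text
clock: 2.45
tool_pos: [0.5781, -0.328, 0.0731]
orientation: [25.7, 89.7, 115.5]
force: [-0.5, 0.5, -0.1]
opening: 0.0876
```

```bash
python3 -c "
from h import *
goto([.5773,-.3262,.07])"
```

```text
clk 2.45 tcp [ 578.1 -328.    73.1] turn_x -0.2 shift now [3.1 0.8 1.8] shift after turn [3.1 0.8 1.8] F [-0.5  0.5 -0.1] op 87.6 tilt 0.35 j6 -77
```

>>> arm_command(commands=[2,1,2,0,50,0,0,0,0,0,0,0,0,0,0,0,0,0,0,0,0,0,0,0,0])

```text
clock: 3.08
tool_pos: [0.5787, -0.3262, 0.0743]
orientation: [-25.6, 89.7, 64.3]
force: [-0.7, -0.5, 0.9]
opening: 0.0433
```

```bash
python3 -c "
from h import *
goto([.5773,-.3262,.07])
goto([.523,.195,.2])"
```

```text
clk 3.08 tcp [ 578.7 -326.2   74.3] turn_x -0.1 shift now [ 4.3  1.4 -0. ] shift after turn [ 4.3  1.4 -0. ] F [-0.7 -0.5  0.9] op 43.3 tilt 0.26 j6 -77
clk 3.08 tcp [ 578.7 -326.2   74.3] turn_x -0.1 shift now [-123.7   56.5  521.6] shift after turn [-123.7   55.4  521.7] F [-0.7 -0.5  0.9] op 43.3 tilt 0.26 j6 -77
```

>>> arm_command(commands=[2,0,0,0,0,1,0,0,0,0,0,0,0,0,0,0,0,0,0,0])

```text
clock: 3.58
tool_pos: [0.5786, -0.3263, 0.0709]
orientation: [-21.1, 89.7, 68.8]
force: [-0.0, -0.5, -0.2]
opening: 0.0211
```

```bash
python3 -c "
from h import *
goto([.5773,-.3262,.07])"
```

```text
clk 3.58 tcp [ 578.6 -326.3   70.9] turn_x -0.1 shift now [0.9 1.3 0.1] shift after turn [0.9 1.3 0.1] F [-0.  -0.5 -0.2] op 21.1 tilt 0.25 j6 -77
```

>>> arm_command(commands=[-30,0,0,0,0,-55,0,0,0,0,-55,0,0,0,0,-30,0,30,0,0,0,-10,50,0,0])

```text
clock: 4.2
tool_pos: [0.5853, -0.2466, 0.2408]
orientation: [42.0, 89.3, 131.5]
force: [1.1, 0.4, -4.2]
opening: 0.0209
```

```bash
python3 -c "
from h import *
goto([.635,.135,.24])"
```

```text
clk 4.20 tcp [ 585.3 -246.6  240.8] turn_x -0.5 shift now [  4.  -46.5 382. ] shift after turn [  3.9 -49.7 381.6] F [ 1.1  0.4 -4.2] op 20.9 tilt 0.72 j6 -85
```

>>> arm_command(commands=[0,-8,62,0,0,0,-8,62,0,0,0,-8,62,0,0,0,-8,62,0,0,0,-8,62,0,0])

```text
clock: 4.82
tool_pos: [0.625, 0.0654, 0.2405]
orientation: [50.7, 89.0, 140.1]
force: [1.8, -0.5, -2.6]
opening: 0.0209
```

>>> arm_command(commands=[0,-5,60,0,0,0,0,0,0,0,0,0,0,0,0])

```text
clock: 5.2
tool_pos: [0.6289, 0.132, 0.2377]
orientation: [60.9, 88.7, 150.5]
force: [0.5, -0.3, -3.9]
opening: 0.0209
```

Run:
```python
from h import *
import pickle
goto([.635,.135,.24])
s=snap('wrist'); pickle.dump(s,open('w3.pkl','wb')); cv2.imwrite('pics/w3.png',s['frame'])
for p in([.523,.08,.06],[.523,.195,.06],[.641,.005,.129]): print(np.round(proj(s,p),1))
```

```text
clk 5.20 tcp [628.9 132.  237.7] turn_x -0.4 shift now [-2.4 -6.1  3.1] shift after turn [-2.4 -6.1  3.1] F [ 0.5 -0.3 -3.9] op 20.9 tilt 1.26 j6 -119
[212.  88.]
[306.2  87.3]
[138.4 196.5]
```

View pics/w3.png

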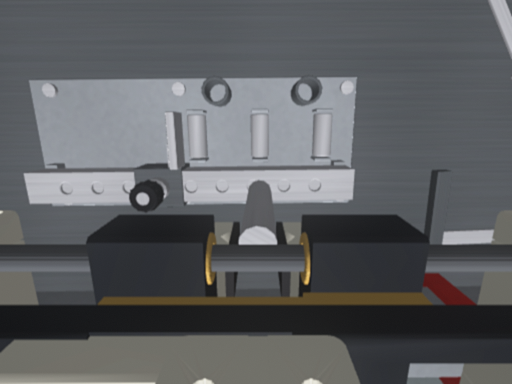

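The wrist view shows the pocket mouths near (217,92) and (306,91), the knob at (146,196), and the held post hanging straight. I take an enlarged crop for the pockets.

Run:
```python
from h import *
import pickle
s=pickle.load(open('w3.pkl','rb'))
print(tool()[1].round(4))
c=s['frame'][70:115,190:340]; cv2.imwrite('pics/w3c.png',cv2.resize(c,None,fx=5,fy=5,interpolation=cv2.INTER_NEAREST))
c,d=ray(s,s['cx'],s['cy']); print(c,d)
```

```text
[[-0.0192 -0.9998  0.0077]
 [ 0.0111  0.0075  0.9999]
 [-0.9998  0.0193  0.0109]]
[0.56451257 0.13141243 0.43195029] [ 0.23687133  0.0075819  -0.97151144]
```

View pics/w3c.png

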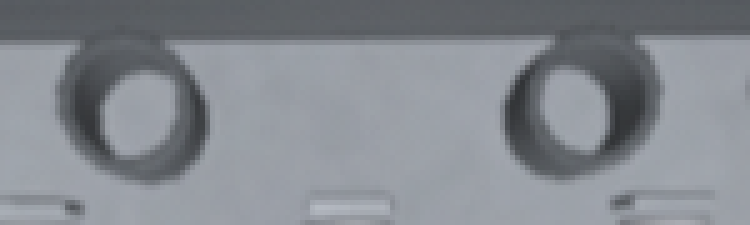

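The crop shows both pockets. The rim centres are at about (214,89) and (308,88), and the base circles at about (219.5,94.5) and (301.7,94.5).

Run:
```python
from h import *
import pickle
s=pickle.load(open('w3.pkl','rb'))
for n,u,v,z in(('near rim',213.9,88.7,.06),('far rim',308.3,88.3,.06),('near base',219.5,94.5,.012),('far base',301.7,94.5,.012)): print(n,(onz(s,u,v,z)*1000).round(1))
# top-view check : dark rings
f=s['frame']; 
g=cv2.resize(f[70:115,190:340],None,fx=4,fy=4,interpolation=cv2.INTER_CUBIC); g=cv2.cvtColor(g,cv2.COLOR_BGR2GRAY)
n,l,st,ce=cv2.connectedComponentsWithStats((g>135).astype(np.uint8))
for i in range(1,n):
    if 800<st[i,4]<6000: print('floor hole',st[i],(ce[i]+.5)/4-.5+[190,70], (onz(s,*((ce[i]+.5)/4-.5+[190,70]),.012)*1000).round(1))
# knob top bright dot / black blob
h=cv2.cvtColor(f,cv2.COLOR_BGR2GRAY)[175:215,125:170]
n,l,st,ce=cv2.connectedComponentsWithStats((h<30).astype(np.uint8))
for i in range(1,n):
    if st[i,4]>60: print('knob',st[i],ce[i]+[125,175],(onz(s,*(ce[i]+[125,175]),.116)*1000).round(1))
```

```text
near rim [523.8  82.3  60. ]
far rim [524.2 197.6  60. ]
near base [526.2  83.4  12. ]
far base [527.1 197.3  12. ]
floor hole [ 433   55   53   67 2657] [304.49026157  91.44218103] [523.1 201.1  12. ]
floor hole [  83   58   58   67 3062] [217.46187133  92.24420314] [523.2  80.7  12. ]
```

Run:
```python
from h import *
import pickle
s=pickle.load(open('w3.pkl','rb')); t,R,o=tool()
b=t+R@np.array([.0709,.0013,0]); print('bottom',(b*1000).round(1))
ang=np.radians(np.arange(0,360,30)); q=np.array([proj(s,b+R@np.array([0,.011*np.cos(a),.011*np.sin(a)])) for a in ang]); print('pred rows',q[:,1].min().round(1),q[:,1].max().round(1),'cols',q[:,0].min().round(1),q[:,0].max().round(1),np.round(proj(s,b),1))
g=cv2.cvtColor(s['frame'],cv2.COLOR_BGR2GRAY)
print(g[172:200:1,259]); 
for r in(186,190,196): print(r,g[r,240:280])
```

```text
bottom [626.2 132.5 166.7]
pred rows 178.5 201.0 cols 244.8 268.0 [256.4 189.9]
[187 187 186 186 187 191 191 176 135  98  91  94  94  94  95  93  93  94
  93  93  93  93  94  94  94  94  94  94]
186 [188 190 189 190 190 188 181 176 173 130  96  90  91  93  94  93  93  94
  93  95  94  93  94  95  94  94  92  91  97 135 184 195 193 193 192 193
 190 180 173 183]
190 [198 198 198 197 197 198 201 187 129  92  90  93  93  93  93  94  93  93
  93  93  93  93  94  93  93  93  93  93  91  92 120 177 197 196 196 196
 195 195 189 170]
196 [187 187 186 187 186 189 178 126  92  91  93  92  93  92  92  93  92  94
  94  94  93  93  94  93  94  93  93  92  92  90  90 121 178 189 187 186
 186 186 186 185]
```

>>> arm_command(commands=[0,52,31,0,0,0,51,31,0,0,40,0,0,0,0,40,0,0,0,0,0,0,0,0,0])

```text
clock: 5.88
tool_pos: [0.5225, 0.1908, 0.1588]
orientation: [58.0, 88.7, 147.0]
force: [0.8, -0.8, -1.8]
opening: 0.0211
```

Run:
```python
from h import *
import pickle
goto([.5255,.1945,.153]); t,R,o=tool(); print(R[:,0].round(4))
s=snap('wrist'); pickle.dump(s,open('w4.pkl','wb'))
c=s['frame'][110:235,195:320]; cv2.imwrite('pics/w4.png',cv2.resize(c,None,fx=4.8,fy=4.8,interpolation=cv2.INTER_NEAREST))
b=t+R@np.array([.0709,.0013,0]); print('bottom',(b*1000).round(1))
for p in(b,[.5242,.1974,.06],[.5242,.1974,.012]): print(np.round(proj(s,p),1))
```

```text
clk 5.88 tcp [522.5 190.8 158.8] turn_x -1.0 shift now [ 5.8 -3.1  3.6] shift after turn [ 5.8 -3.1  3.6] F [ 0.8 -0.8 -1.8] op 21.1 tilt 1.28 j6 -130
[-0.0187  0.0122 -0.9998]
bottom [519.8 191.7  87.9]
[256.6 189.9]
[261.9 187.8]
[260.9 179. ]
```

View pics/w4.png

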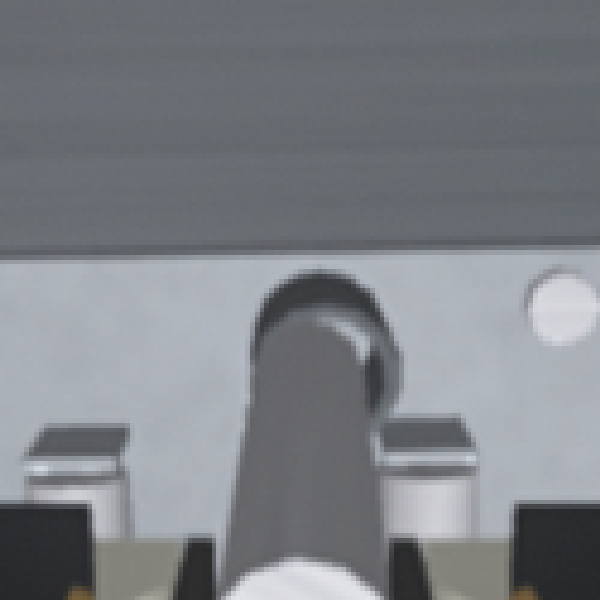

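Run:
```python
from h import *
import pickle
def ext(s,c,r,z):
    a=np.radians(np.arange(0,360,3)); q=np.array([proj(s,[c[0]+r*np.cos(x),c[1]+r*np.sin(x),z]) for x in a]); return q.min(0).round(1),q.max(0).round(1)
w3=pickle.load(open('w3.pkl','rb')); w4=pickle.load(open('w4.pkl','rb')); c=[.5242,.1974]
for n,s in(('w3',w3),('w4',w4)):
    for z in(.06,.012): print(n,z,'outer',ext(s,c,.017,z),'inner',ext(s,c,.013,z))
s=w4; print('bottom ext',ext(s,[.5198,.1917],.011,.0879))
g=cv2.cvtColor(w4['frame'],cv2.COLOR_BGR2GRAY)
for col in(252,256,260,264,268): print(col,'rows160-',g[160:190,col])
for row in(172,176,180,184,188,192): print(row,'cols244-',g[row,244:284])
g=cv2.cvtColor(w3['frame'],cv2.COLOR_BGR2GRAY)
for row in(84,88,92): print('w3',row,'cols286-',g[row,286:326])
for col in(304,308,312): print('w3 col',col,'rows68-',g[68:112,col])
```

```text
w3 0.06 outer (array([294.2,  73.4]), array([322. , 102.8])) inner (array([297.5,  77. ]), array([318.7,  99.5]))
w3 0.012 outer (array([289.6,  79.3]), array([314.1, 105.1])) inner (array([292.5,  82.4]), array([311.2, 102.2]))
w4 0.06 outer (array([245.6, 171.6]), array([278.2, 203.4])) inner (array([249.4, 175.5]), array([274.4, 199.8]))
w4 0.012 outer (array([246.8, 165. ]), array([275. , 192.7])) inner (array([250.1, 168.3]), array([271.6, 189.5]))
bottom ext (array([244.9, 178.4]), array([268.2, 201. ]))
252 rows160- [100  95 120 162 181 182 181 183 174 145 101  67  60  60  61  62  69  87
 101 104 103 102 103 102 103 102 103 102 101 103]
256 rows160- [100  98 124 165 184 185 172 128  75  58  60  63  61  66  85 103 109 106
 102 102 103 102 102 103 103 103 102 103 102 102]
260 rows160- [ 99  98 127 166 184 176 130  74  58  60  62  60  65  82 102 111 115 110
 104 102 101 102 103 102 103 102 102 102 103 102]
264 rows160- [ 99  97 129 166 182 179 142  87  60  59  60  62  65  86 103 121 146 151
 129 106 102 103 103 103 103 103 103 103 102 102]
268 rows160- [ 97  98 132 168 180 183 17
[... 1591 characters left out ...]
 161 162 162
 161 161 160 162 162 164 160 129  73  53  56  56  55  55  67  89  96 115
 155 163 161 160]
w3 col 304 rows68- [ 92  91  92  92  93  94  94  89  86  91  95  94  91  90  94 115 146 161
 163 161 161 161 161 162 161 161 161 162 162 164 161 138 107  98 101  98
  98 121 150 159 161 161 161 161]
w3 col 308 rows68- [ 91  90  92  93  94  93  89  86  91  98  97  94  91  90  88  86  91 113
 143 159 162 161 161 162 162 164 164 163 163 163 165 155 122  98  98 105
 125 149 160 162 161 162 163 162]
w3 col 312 rows68- [ 91  91  91  93  92  94  91  85  87  96 100  95  89  85  85  83  81  78
  73  67  64  66  68  71  73  72  73  70  63  54  53  65  86 100 113 140
 158 161 161 162 160 139 118 126]
```

The crop shows the post tip offset from the pocket: post centre column is 258.7 against rim column 262, and its front edge is at row 177. The correction is about +6.6 mm in x and +3.5 mm in y, then I lower a little and measure again.

>>> arm_command(commands=[0,-6,3,0,0,15,0,0,0,0,0,0,0,0,0])

```text
clock: 6.3
tool_pos: [0.5332, 0.1947, 0.1489]
orientation: [33.7, 88.9, 122.6]
force: [-0.5, 0.1, -4.0]
opening: 0.0206
```

```bash
cat >> h.py <<'E'
def ext(s,c,r,z):
    a=np.radians(np.arange(0,360,3)); q=np.array([proj(s,[c[0]+r*np.cos(x),c[1]+r*np.sin(x),z]) for x in a]); return q.min(0).round(1),q.max(0).round(1)
def chk(name,pc,off=.0709):
    import pickle
    t,R,o=tool(); s=snap('wrist'); pickle.dump(s,open(name+'.pkl','wb'))
    b=t+R@np.array([off,0,0]); print('tcp',(t*1e3).round(1),'tipnom',(b*1000).round(1),R[:,0].round(4),'F',o['force'].round(1))
    print('tip ext',ext(s,b,.011,b[2]),'rim in',ext(s,pc,.013,.06),'out',ext(s,pc,.017,.06))
    g=cv2.cvtColor(s['frame'],cv2.COLOR_BGR2GRAY)
    for row in(180,184,188,192): print(row,'cols244-',g[row,244:284])
    for col in(252,256,260,264,268): print(col,'rows160-',g[160:190,col])
E
python3 -c "
from h import *
chk('w5',[.5253,.1972])"
```

```text
tcp [533.2 194.7 148.9] tipnom [532.5 195.9  78. ] [-0.0105  0.0163 -0.9998] F [-0.5  0.1 -4. ]
tip ext (array([245. , 179.8]), array([268.2, 202.4])) rim in (array([244.6, 167.1]), array([270.6, 192.5])) out (array([240.6, 163. ]), array([274.6, 196.4]))
180 cols244- [106  94  67  60  61  68  96 120 112 103 103 102 101 101 101 102 102 103
 102 101 104 103  90  72  62  61  64  81 104 107 116 152 178 182 180 180
 180 180 179 179]
184 cols244- [105 104  90  73  84 100 103 102 102 103 103 102 102 102 102 102 101 103
 102 103 103 103 103 103  99  83  81 101 108 118 146 175 178 177 177 177
 179 178 180 180]
188 cols244- [154 124 119 132 111 102 102 103 103 103 103 103 102 103 102 102 102 103
 102 103 102 102 103 102 102 101 105 122 150 173 177 175 174 174 174 174
 174 167 166 167]
192 cols244- [178 180 167 122 100 101 102 102 101 103 102 103 103 102 103 102 103 103
 104 103 103 104 102 102 102 101  99  94  92  92  91  92  91  93  92  92
  91  91  91  91]
252 rows160- [ 57  60  61  63  75  93 107 117 137 163 178 180 179 180 178 178 177 178
 170 143 112 101 102 102 102 103 103 103 103 102]
256 rows160- [ 60  61  64  73  93 106 125 156 176 180 179 178 177 176 177 178 175 156
 123 102 101 101 103 102 102 103 102 102 102 103]
260 rows160- [ 60  61  63  76  96 110 127 157 175 178 179 178 179 178 179 180 177 153
 118 101 102 101 103 101 101 102 102 102 102 102]
264 rows160- [ 67  59  60  63  78  99 110 122 152 174 180 181 180 180 180 180 181 180
 162 127 104 102 104 103 103 103 103 102 102 103]
268 rows160- [177 151 107  72  58  59  72  89 103 111 129 154 169 163 142 114  91  73
  62  59  62  75  88  97  99 100 102 103 102 101]
```

>>> arm_command(commands=[0,0,0,0,0,0,4,0,0,0,0,0,0,0,0,0,0,0,0,0])

```text
clock: 6.85
tool_pos: [0.5299, 0.1954, 0.1507]
orientation: [25.3, 88.9, 114.3]
force: [-0.1, 0.5, -3.6]
opening: 0.021
```

```bash
python3 -c "
from h import *
chk('w6',[.5258,.1972])"
```

```text
tcp [529.9 195.4 150.7] tipnom [529.3 196.6  79.8] [-0.0078  0.0174 -0.9998] F [-0.1  0.5 -3.6]
tip ext (array([245. , 179.8]), array([268.2, 202.4])) rim in (array([244. , 170.3]), array([269.7, 195.5])) out (array([240. , 166.4]), array([273.7, 199.3]))
180 cols244- [106  81  64  81 132 174 177 156 126 110 103 103 102 101 102 101 101 102
 103 104 112 120 102  70  59  65  86 108 109 116 152 178 182 180 180 180
 180 179 180 179]
184 cols244- [102  79  63  65  82  99 103 103 103 103 103 103 104 103 103 103 103 104
 103 105 104 103 104 104  97  78  81 102 107 118 152 177 180 179 179 179
 179 179 180 180]
188 cols244- [112 105  91  81  98 104 103 103 103 103 104 103 104 103 103 103 103 104
 103 103 103 104 103 104 102 102 104 113 133 166 180 179 178 178 178 180
 181 182 182 184]
192 cols244- [165 138 117 101 101 103 103 103 103 104 103 104 104 103 104 103 103 103
 105 104 105 103 103 103 102 101 100  97  99  99  99  97  99  98  99  99
  99  99  96  96]
252 rows160- [145  93  63  62  63  62  66  85 101 114 136 164 178 182 181 181 180 179
 177 157 126 106 102 103 103 103 104 104 103 104]
256 rows160- [ 95  62  61  62  62  66  85 101 115 140 168 180 180 179 178 178 180 171
 141 111 102 103 103 104 104 103 103 103 104 103]
260 rows160- [117  69  59  61  63  64  78  97 111 133 163 178 181 180 180 180 180 171
 136 107 101 104 104 103 103 103 103 103 103 103]
264 rows160- [176 146  98  66  60  60  64  80  98 110 119 143 166 179 182 182 182 182
 170 140 112 103 104 105 104 104 104 103 103 104]
268 rows160- [178 181 182 175 152 119  89  70  60  65  83 101 110 116 123 120 101  77
  62  58  59  65  76  89  97 101 102 103 102 103]
```

>>> arm_command(commands=[0,2,-1,0,0,0,0,0,0,0,8,0,0,0,0,8,0,0,0,0,8,0,0,0,0])

```text
clock: 7.52
tool_pos: [0.5277, 0.1949, 0.1254]
orientation: [23.3, 88.9, 112.3]
force: [-0.5, 1.0, -3.5]
opening: 0.0208
```

```bash
python3 -c "
from h import *
goto([.5275,.1945,.083]);chk('w7',[.5258,.1972])"
```

```text
clk 7.53 tcp [527.7 194.9 125.4] turn_x -1.0 shift now [42.4 -0.1 -1.2] shift after turn [42.4 -0.1 -1.2] F [-0.5  1.  -3.5] op 20.8 tilt 1.10 j6 -130
tcp [527.7 194.9 125.4] tipnom [527.2 196.2  54.5] [-0.0073  0.0178 -0.9998] F [-0.5  1.  -3.5]
tip ext (array([245. , 179.8]), array([268.3, 202.4])) rim in (array([243.7, 177.4]), array([271.8, 204.6])) out (array([239.4, 173.1]), array([276.1, 208.7]))
180 cols244- [ 86 102 109 113 122 143 163 156 130 111 105 104 102 102 101 102 102 103
 104 105 113 133 158 161 149 130 116 109  97  83 114 170 183 183 183 182
 181 181 181 180]
184 cols244- [110 107 112 145 147 117 101 102 103 104 104 104 104 103 104 104 104 104
 104 105 105 104 103 104 104  89  75  98 113 112 100 103 152 179 182 181
 181 180 181 181]
188 cols244- [104  74  61  76 101 105 105 104 104 104 104 104 104 104 104 104 104 105
 103 103 104 104 104 103 104 101  86  67  79 107 112 108 127 177 185 183
 182 183 183 182]
192 cols244- [100  71  71  97 105 104 104 104 104 105 104 104 104 105 104 103 104 104
 106 105 105 104 104 105 103 105  97  77  75 102 109 110 133 176 183 180
 181 181 182 181]
252 rows160- [114 158 181 185 181 156 105  65  59  63  63  63  62  67  86 103 112 130
 158 158 130 108 101 102 103 103 103 104 104 103]
256 rows160- [121 163 184 184 158 104  65  59  62  63  63  61  66  85 102 115 138 159
 144 113 102 103 105 103 104 104 103 104 104 104]
260 rows160- [121 163 183 184 168 119  70  59  62  63  61  62  69  89 106 116 138 153
 137 109 102 102 104 103 104 104 104 104 104 104]
264 rows160- [124 166 184 184 182 166 122  74  60  61  63  61  63  72  92 109 122 145
 158 140 113 104 104 104 105 104 104 104 104 104]
268 rows160- [127 168 183 183 182 183 184 180 154 110  72  58  60  62  63  74  92 105
 112 124 149 164 153 124 104 101 104 106 104 105]
```

The tip is about 5 mm inside the mouth, centred left and right, with no contact force. I continue down.

>>> arm_command(commands=[10,0,-0.3,0,0,10,0,-0.3,0,0,10,0,-0.3,0,0,6,0,0,0,0,0,0,0,0,0])

```text
clock: 8.2
tool_pos: [0.5263, 0.194, 0.0846]
orientation: [33.8, 88.9, 122.8]
force: [0.3, 0.1, -3.4]
opening: 0.021
```

```bash
python3 -c "
from h import *
goto([.5265,.1945,.0829])"
```

```text
clk 8.20 tcp [526.3 194.   84.6] turn_x -1.0 shift now [ 1.7 -0.2  0.5] shift after turn [ 1.7 -0.2  0.5] F [ 0.3  0.1 -3.4] op 21.0 tilt 1.09 j6 -130
```

>>> arm_command(commands=[2,0,0,0,0,1,0,0,0,0])

```text
clock: 8.45
tool_pos: [0.528, 0.1947, 0.0834]
orientation: [22.7, 88.9, 111.7]
force: [0.1, -0.8, 6.4]
opening: 0.021
```

>>> arm_command(commands=[0,0,0,0,60,0,0,0,0,60,0,0,0,0,60,0,0,0,0,60,0,0,0,0,60])

```text
clock: 9.07
tool_pos: [0.5286, 0.1953, 0.0843]
orientation: [16.2, 88.9, 105.3]
force: [0.5, 0.5, -0.9]
opening: 0.0525
```

>>> arm_command(commands=[-40,0,0,0,100,-50,0,0,0,100,-10,0,-60,1,100,0,0,-60,0,100,0,0,-60,0,100])

```text
clock: 9.7
tool_pos: [0.5247, 0.0124, 0.1843]
orientation: [16.2, 89.0, 104.6]
force: [0.7, -1.0, -0.2]
opening: 0.0873
```

Run:
```python
from h import *
import pickle
s=snap('top'); pickle.dump(s,open('t2.pkl','wb')); cv2.imwrite('pics/t2.png',cv2.resize(s['frame'][90:260,150:460],None,fx=2.5,fy=2.5,interpolation=cv2.INTER_CUBIC))
print(np.round(proj(s,[.525,.197,.132]),1))
goto([.436,-.388,.185])
```

```text
[190.5 171.4]
clk 9.75 tcp [523.3   7.  184.1] turn_x -1.7 shift now [  -6.5   75.4 -397.4] shift after turn [  -6.4   87.4 -394.9] F [-1.2 -5.  -0.1] op 87.3 tilt 0.95 j6 -113
```

View pics/t2.png

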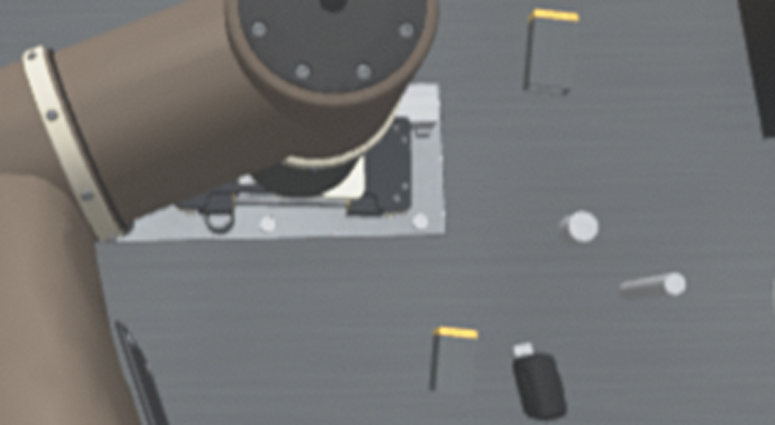

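>>> arm_command(commands=[0,6,-58,-1.7,100,0,14,-58,0,100,0,14,-58,0,100,0,14,-58,0,100,0,14,-58,0,100])

```text
clock: 10.38
tool_pos: [0.459, -0.2872, 0.1806]
orientation: [11.9, 89.1, 102.1]
force: [1.3, -0.7, 0.4]
opening: 0.0871
```

```bash
python3 -c "
from h import *
goto([.435,-.3885,.185])"
```

```text
clk 10.38 tcp [ 459.  -287.2  180.6] turn_x 0.2 shift now [  -5.9   24.5 -101.1] shift after turn [  -5.9   24.1 -101.2] F [ 1.3 -0.7  0.4] op 87.1 tilt 0.90 j6 -77
```

>>> arm_command(commands=[0,12,-47,0,100,0,11,-47,0,100,0,0,0,0,100,0,0,0,0,100])

```text
clock: 10.88
tool_pos: [0.4333, -0.3877, 0.1782]
orientation: [16.1, 89.1, 106.0]
force: [-0.3, 0.9, 0.5]
opening: 0.0876
```

```bash
python3 -c "
from h import *
goto([.435,-.3885,.07])"
```

```text
clk 10.88 tcp [ 433.3 -387.7  178.2] turn_x -0.1 shift now [108.1  -2.2  -2.6] shift after turn [108.1  -2.2  -2.6] F [-0.3  0.9  0.5] op 87.6 tilt 0.95 j6 -67
```

>>> arm_command(commands=[36,-1,-1,0,100,36,-1,-1,0,100,35,0,-0.6,0,100,0,0,0,0,100])

```text
clock: 11.38
tool_pos: [0.4377, -0.385, 0.0705]
orientation: [5.1, 89.2, 95.2]
force: [0.3, -0.2, 1.1]
opening: 0.0874
```

```bash
python3 -c "
from h import *
goto([.435,-.3885,.07])"
```

```text
clk 11.38 tcp [ 437.7 -385.    70.5] turn_x 0.2 shift now [ 0.4  2.7 -3.5] shift after turn [ 0.4  2.7 -3.5] F [ 0.3 -0.2  1.1] op 87.4 tilt 0.84 j6 -67
```

>>> arm_command(commands=[0,2,-3,0,100,0,0,0,0,60,0,0,0,0,40,0,0,0,0,40,0,0,0,0,40])

```text
clock: 12.0
tool_pos: [0.439, -0.3888, 0.0761]
orientation: [-27.7, 89.3, 62.7]
force: [-0.1, 0.3, 0.6]
opening: 0.0532
```

```bash
python3 -c "
from h import *
goto([.435,-.3885,.07])"
```

```text
clk 12.00 tcp [ 439.  -388.8   76.1] turn_x 0.3 shift now [6.  4.  0.2] shift after turn [6.  4.  0.2] F [-0.1  0.3  0.6] op 53.2 tilt 0.68 j6 -66
```

>>> arm_command(commands=[5,3.5,0,0,0,1,0.5,0,0,0,1,0.5,0,0,0,1,0,0,0,0,0.5,0,0,0,0])

```text
clock: 12.62
tool_pos: [0.4349, -0.3894, 0.0683]
orientation: [-36.8, 89.3, 53.6]
force: [-0.3, 1.0, 5.4]
opening: 0.0208
```

>>> arm_command(commands=[0.5,0,0,0,0,0.5,0,0,0,0])

```text
clock: 12.88
tool_pos: [0.4353, -0.3896, 0.0683]
orientation: [-41.6, 89.3, 48.8]
force: [-2.0, 1.3, 5.6]
opening: 0.0211
```

```bash
python3 -c "
from h import *
goto([.435,-.3885,.07])"
```

```text
clk 12.88 tcp [ 435.3 -389.6   68.3] turn_x 0.4 shift now [-1.7  0.3  1.1] shift after turn [-1.7  0.3  1.1] F [-2.   1.3  5.6] op 21.1 tilt 0.66 j6 -66
```

>>> arm_command(commands=[-30,0,0,0,0,-55,0,0,0,0,-55,-5,20,0,0,-20,-10,50,0,0,0,-12,60,0,0])

```text
clock: 13.5
tool_pos: [0.4581, -0.2587, 0.229]
orientation: [3.7, 89.1, 93.7]
force: [1.7, -0.3, -3.9]
opening: 0.021
```

>>> arm_command(commands=[0,-13,60,0,0,0,-13,60,0,0,0,-13,60,0,0,0,-13,60,0,0,0,-10,40,0,0])

```text
clock: 14.12
tool_pos: [0.5179, 0.0296, 0.2304]
orientation: [16.8, 88.9, 106.7]
force: [0.8, -0.5, -3.6]
opening: 0.0213
```

```bash
python3 -c "
from h import *
goto([.5272,.0797,.15]); print(tool()[1][:,0])"
```

```text
clk 14.12 tcp [517.9  29.6 230.4] turn_x -0.1 shift now [81.3 -9.7 48.6] shift after turn [81.3 -9.8 48.6] F [ 0.8 -0.5 -3.6] op 21.3 tilt 1.07 j6 -114
[-0.00538203  0.017956   -0.99982429]
```

>>> arm_command(commands=[0,-9,45,0,0,30,0,0,0,0,30,0,0,0,0,16,0,0,0,0,0,0,0,0,0])

```text
clock: 14.75
tool_pos: [0.5234, 0.0815, 0.1484]
orientation: [38.3, 88.8, 128.5]
force: [0.4, -0.5, -3.0]
opening: 0.0213
```

>>> arm_command(commands=[0,0,0,0,0])

```text
clock: 14.88
tool_pos: [0.5235, 0.0814, 0.1486]
orientation: [39.0, 88.8, 129.1]
force: [0.1, -0.4, -2.9]
opening: 0.0208
```

```bash
python3 -c "
from h import *
goto([.5272,.0797,.15]); chk('w8',[.5258,.0822],.0683)"
```

```text
clk 14.88 tcp [523.5  81.4 148.6] turn_x 0.1 shift now [-1.5 -3.7 -1.7] shift after turn [-1.5 -3.7 -1.7] F [ 0.1 -0.4 -2.9] op 20.8 tilt 1.24 j6 -118
tcp [523.5  81.4 148.6] tipnom [522.6  82.6  80.3] [-0.0137  0.0168 -0.9998] F [ 0.1 -0.4 -2.9]
tip ext (array([244.9, 180.4]), array([268.4, 203.2])) rim in (array([243.1, 177.5]), array([268.9, 202.6])) out (array([239.1, 173.6]), array([272.8, 206.3]))
180 cols244- [ 88 100 105 115 135 161 171 175 174 173 173 174 174 176 176 175 175 174
 174 170 157 141 126 112 104  92  78 110 164 173 171 169 170 170 172 172
 172 171 173 170]
184 cols244- [102 100 133 173 179 177 170 150 123 105 101 100 101  99  98  99 100 103
 109 116 134 155 134  80  80 105 106  95 109 161 173 172 172 173 172 172
 170 169 171 171]
188 cols244- [ 78  59  60  76  94  96  97  99  99  98  99  99  99 100 102 101 100 100
 100  99  98  99  97  89  72  75 102 105 106 131 166 172 171 170 169 169
 171 171 171 171]
192 cols244- [ 78  66  80  95  98  97  98  99  99  99  99  99 100 100 101 100 100 101
  98  99  99 100  98  98  94  86  98 103 104 128 164 172 170 171 170 171
 170 170 169 169]
252 rows160- [ 94  93 119 159 176 174 155 108  65  56  59  60  59  61  74  92 105 128
 157 172 174 175 173 154 123 101  97  98  99 100]
256 rows160- [ 95  92 120 159 176 170 125  69  56  59  59  60  60  72  90 105 125 156
 172 174 174 172 152 119 101  99 100  99  99  99]
260 rows160- [ 96  93 120 158 174 173 156 109  65  56  59  59  60  64  82 100 112 137
 162 173 175 170 148 116 100  99 101 100 100 101]
264 rows160- [ 95  93 119 158 174 173 174 168 144  99  63  56  58  58  61  76  94 105
 116 133 157 171 172 162 134 108  98  99  98  98]
268 rows160- [ 96  92 119 159 174 173 171 171 170 170 168 161 139 111  84  66  58  59
  75  92 104 109 106  93  80  70  63  63  72  84]
```

>>> arm_command(commands=[0,-0.5,-1.2,0,0,0,0,0,0,0,8,0,-0.1,0,0,8,0,-0.1,0,0,8,0,-0.1,0,0])

```text
clock: 15.55
tool_pos: [0.5249, 0.0806, 0.1253]
orientation: [27.3, 88.8, 117.4]
force: [-0.3, 0.6, -4.1]
opening: 0.0211
```

```bash
python3 -c "
from h import *
goto([.5240,.0797,.082]); chk('w9',[.5255,.0823],.0683)"
```

```text
clk 15.55 tcp [524.9  80.6 125.3] turn_x 0.1 shift now [43.2  0.5 -1.7] shift after turn [43.2  0.5 -1.7] F [-0.3  0.6 -4.1] op 21.1 tilt 1.22 j6 -118
tcp [524.9  80.6 125.3] tipnom [524.2  81.9  57. ] [-0.0098  0.019  -0.9998] F [-0.3  0.6 -4.1]
tip ext (array([244.9, 180.4]), array([268.4, 203.2])) rim in (array([243.2, 180.3]), array([271.2, 207.4])) out (array([238.8, 176. ]), array([275.5, 211.5]))
180 cols244- [ 59  62  67  76  91 101 107 114 120 126 136 140 144 156 162 157 148 140
 133 124 117 110 105  97  86  72  61  65 107 164 175 173 171 170 170 171
 172 172 174 173]
184 cols244- [ 99 105 110 131 151 161 166 148 122 104 100 102 101  99  99  99 102 104
 108 115 133 155 169 163 144 117 109 102  88  96 145 171 173 172 173 174
 174 174 174 174]
188 cols244- [105  93 102 128 113  98  99 100 100 101 101 100 100 102 101 102 101 102
 100 100 100  98  99  97  77  63  80 103 108 102  97 128 167 176 173 173
 173 173 173 173]
192 cols244- [ 79  66  81  98 100  99 100 100  99 100 101 100  99 102 102 101 102 101
 101 100 101 100  99 100  95  75  61  72 100 107 103 117 165 174 172 171
 172 171 172 172]
252 rows160- [105  99  91 106 147 173 178 174 150 100  63  58  60  61  62  60  62  76
  92 105 120 152 168 153 122 101  99 101 100 101]
256 rows160- [106  99  92 106 148 173 175 155 109  65  57  60  61  61  60  62  73  90
 103 118 144 162 145 114 101 100 100 101 100 101]
260 rows160- [106  99  91 106 148 172 177 170 132  80  59  59  61  60  60  61  69  89
 104 120 148 167 152 118 102 101 102 102 101 102]
264 rows160- [106  99  92 106 148 172 176 176 170 139  91  61  58  60  60  60  62  76
  94 106 117 140 161 159 133 107  99  99 100 100]
268 rows160- [106 100  91 107 148 172 175 173 174 173 174 169 143 103  69  57  58  59
  60  69  86 100 106 120 144 158 136  97  77  84]
```

>>> arm_command(commands=[10,0,-0.3,0,0,10,0,-0.3,0,0,10,0,-0.3,0,0,6,0,0,0,0,2,0,0,0,0])

```text
clock: 16.23
tool_pos: [0.5233, 0.0799, 0.0825]
orientation: [36.1, 88.7, 126.2]
force: [0.2, -0.2, -2.9]
opening: 0.0209
```

>>> arm_command(commands=[2,0,0,0,0])

```text
clock: 16.35
tool_pos: [0.5235, 0.0801, 0.0805]
orientation: [35.3, 88.8, 125.4]
force: [-0.9, -0.2, -0.7]
opening: 0.0213
```

>>> arm_command(commands=[1,0,0,0,0,0.5,0,0,0,0])

```text
clock: 16.6
tool_pos: [0.5248, 0.0804, 0.0805]
orientation: [28.6, 88.8, 118.7]
force: [0.2, -1.1, 0.3]
opening: 0.0208
```

>>> arm_command(commands=[0,0,0,0,60,0,0,0,0,60,0,0,0,0,60,0,0,0,0,60,0,0,0,0,60])

```text
clock: 17.23
tool_pos: [0.5254, 0.0807, 0.0811]
orientation: [23.3, 88.8, 113.4]
force: [0.3, 0.3, -0.1]
opening: 0.0526
```

>>> arm_command(commands=[-40,0,0,0,60,-60,0,0,0,60,-40,-30,-10,0,60,0,-50,-20,0,60,0,-30,-10,0,60])

```text
clock: 17.85
tool_pos: [0.6382, 0.0379, 0.2252]
orientation: [19.1, 88.9, 109.4]
force: [-0.4, 0.8, -0.7]
opening: 0.0524
```

>>> arm_command(commands=[0,0,0,0,60,0,0,0,0,60])

```text
clock: 18.1
tool_pos: [0.6391, 0.037, 0.2237]
orientation: [24.4, 88.9, 114.6]
force: [-0.5, 0.4, -0.0]
opening: 0.0523
```

Run:
```python
from h import *
import pickle
goto([.641,.005,.2]); print(tool()[1][:,0])
s=snap('wrist'); pickle.dump(s,open('w10.pkl','wb'))
t=snap('scene'); pickle.dump(t,open('s10.pkl','wb'))
im=np.zeros((600,800,3),np.uint8); im[:384,:512]=s['frame']; c=cv2.resize(t['frame'][140:300,200:370],None,fx=1.69,fy=1.35); im[384:600,:c.shape[1]]=c[:216]
im=np.zeros((384,790,3),np.uint8); im[:,:512]=s['frame']; c=t['frame'][140:330,225:364]; c=cv2.resize(c,None,fx=2,fy=2,interpolation=cv2.INTER_CUBIC); im[:380,512:790]=c; cv2.imwrite('pics/w10.png',im)
for p in([.525,.082,.132],[.525,.197,.132],[.641,.005,.116],[.641,.005,.129]): print(np.round(proj(s,p),1))
```

```text
clk 18.10 tcp [639.1  37.  223.7] turn_x 0.2 shift now [ 23.1  -2.  -32.4] shift after turn [ 23.1  -2.1 -32.4] F [-0.5  0.4 -0. ] op 52.3 tilt 1.15 j6 -109
[-0.00834146  0.01823694 -0.9997989 ]
[304.   66.1]
[427.5  66.8]
[225.1 185.2]
[223.9 188. ]
```

View pics/w10.png

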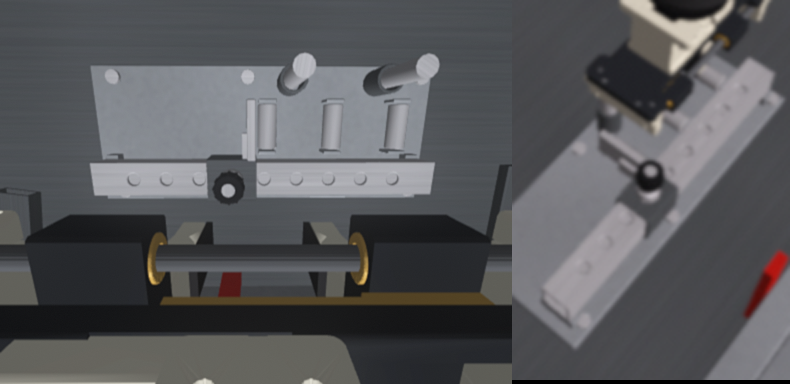

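Both posts stand seated, with tops at (304,66) and (427,66), exactly where 132 mm-high tops should project. The knob is at about (228,187).

Run:
```python
from h import *
import pickle
s=pickle.load(open('w10.pkl','rb'))
g=cv2.cvtColor(s['frame'],cv2.COLOR_BGR2GRAY)
print(ext(s,[.641,.005],.016,.129),ext(s,[.641,.005],.016,.103))
for r in(182,186,190,194): print(r,g[r,204:256])
for c in(222,228,234): print(c,g[165:215,c])
for p,e in(((304,66),[.525,.082]),((428,66),[.525,.197])):
    c,ab,i=blob(s,*p,180,16); print(c.round(1),np.round(ab,1),(onz(s,*c,.132)*1e3).round(1))
```

```text
(array([208.3, 172.6]), array([239.5, 203. ])) (array([211.7, 168.4]), array([240.5, 196.5]))
182 [147 153 158 114  89  87  90  90  90  84  61  40  40  42  43  43  44  44
  43  42  41  39  42  43  43  41  40  42  43  44  44  44  43  44  43  41
  39  39  40  57  85  91  89  89  88  89  89  88  89  88  88  95]
186 [166 166 158 118  90  85  88  88  82  61  44  41  43  42  43  42  41  56
 103 150 171 173 172 173 171 173 175 168 142  96  55  41  42  42  43  44
  44  40  35  34  52  83  90  88  88  87  88  88  88  88  88  94]
190 [166 166 163 132  95  83  84  83  68  50  43  40  44  42  41  39  57 116
 168 177 174 171 168 170 169 171 172 170 169 171 151  76  37  42  43  42
  43  41  39  46  67  84  87  85  85  86  86  86  85  84  84  91]
194 [156 157 151 122  90  85  86  86  88  80  58  42  41  41  41  41  40  53
 107 164 176 174 170 170 169 171 174 173 162 129  74  42  40  42  42  42
  41  40  44  66  85  86  86  85  86  86  86  86  86  86  85  91]
222 [ 89  89  90  91  89  88  85  66  43  37  35  36  41  43  45  44  44  43
  41  42  60 103 144 164 169 168 170 163 141 107  68  43  39  41  43  42
  40  47  67  81  84  83  82  83  83  83  83  84  84  83]
228 [ 89  89  90  89  83  72  55  40  38  39  39  42  44  45  46  45  43  43
  74 138 170 171 169 169 169 169 169 169 170 169 173 162 113  55  39  42
  41  43  46  56  73  81  84  83  84  83  83  83  85  83]
234 [ 89  89  90  88  83  87  93  77  48  36  36  37  40  42  44  45  45  44
  43  41  39  55  85 111 137 151 143 128 107  74  47  38  41  41  42  43
  43  50  69  83  82  82  83  82  82  84  84  84  84  84]
[304.9  65.3] [15.9 23.6] [524.3  82.8 132. ]
[427.5  65.5] [36.7 36.7] [523.9 196.8 132. ]
```

```bash
python3 -c "
from h import *
goto([.6425,.007,.15]);goto([.6425,.007,.096])"
```

```text
clk 18.20 tcp [638.8  37.2 224. ] turn_x 0.2 shift now [ 73.4  -4.1 -31.6] shift after turn [ 73.4  -4.2 -31.6] F [-0.7 -0.1  0.5] op 52.6 tilt 1.15 j6 -109
clk 18.20 tcp [638.8  37.2 224. ] turn_x 0.2 shift now [127.4  -4.5 -32.6] shift after turn [127.4  -4.7 -32.6] F [-0.7 -0.1  0.5] op 52.6 tilt 1.15 j6 -109
```

>>> arm_command(commands=[0,-3,-29,0,60,35,0,0,0,60,35,0,0,0,60,0,0,0,0,60])

```text
clock: 18.7
tool_pos: [0.6397, 0.0107, 0.1545]
orientation: [13.5, 88.9, 104.0]
force: [0.3, -0.7, 0.6]
opening: 0.0525
```

```bash
python3 -c "
from h import *
goto([.6425,.007,.096])"
```

```text
clk 18.70 tcp [639.7  10.7 154.5] turn_x 0.4 shift now [58.4 -3.1 -4.9] shift after turn [58.4 -3.1 -4.9] F [ 0.3 -0.7  0.6] op 52.5 tilt 1.14 j6 -107
```

>>> arm_command(commands=[0,-3,-4,0,60,20,0,-0.3,0,60,20,0,-0.3,0,60,15,0,-0.3,0,60,0,0,0,0,60])

```text
clock: 19.32
tool_pos: [0.6474, 0.0078, 0.107]
orientation: [-19.2, 88.8, 71.4]
force: [-0.7, 0.0, 0.4]
opening: 0.0524
```

```bash
python3 -c "
from h import *
goto([.6425,.007,.096])"
```

```text
clk 19.32 tcp [647.4   7.8 107. ] turn_x 0.6 shift now [10.9  5.  -0.9] shift after turn [10.9  5.  -1. ] F [-0.7  0.   0.4] op 52.4 tilt 1.25 j6 -106
```

>>> arm_command(commands=[11,4.5,-1,0,60,0,0,0,0,60])

```text
clock: 19.58
tool_pos: [0.6436, 0.007, 0.0968]
orientation: [-23.5, 88.7, 67.1]
force: [0.2, -0.7, -0.2]
opening: 0.0526
```

```bash
python3 -c "
from h import *
goto([.6425,.007,.096])"
```

```text
clk 19.57 tcp [643.6   7.   96.8] turn_x 0.6 shift now [ 0.8  1.1 -0. ] shift after turn [ 0.8  1.1 -0. ] F [ 0.2 -0.7 -0.2] op 52.6 tilt 1.30 j6 -106
```

>>> arm_command(commands=[1,1,0,0,0,0,0,0,0,0,0,0,0,0,0,0,0,0,0,0,0,0,0,0,0])

```text
clock: 20.2
tool_pos: [0.6433, 0.0071, 0.0971]
orientation: [-27.8, 88.6, 62.9]
force: [-0.4, 0.3, -0.0]
opening: 0.0081
```

```bash
python3 -c "
from h import *
goto([.6425,.007,.096])"
```

```text
clk 20.20 tcp [643.3   7.1  97.1] turn_x 0.7 shift now [ 1.1  0.8 -0.1] shift after turn [ 1.1  0.8 -0.2] F [-0.4  0.3 -0. ] op 8.1 tilt 1.36 j6 -106
```

The fingers closed to 8 mm without meeting the knob, so I check with the scene camera.

Run:
```python
from h import *
import pickle
goto([.6425,.007,.096])
s=snap('scene'); w=snap('wrist'); tp=snap('top'); pickle.dump((s,w,tp),open('k1.pkl','wb'))
im=np.zeros((384,800,3),np.uint8); im[:,:340]=w['frame'][:,90:430]; c=cv2.resize(s['frame'][165:293,215:365],None,fx=3,fy=3,interpolation=cv2.INTER_CUBIC); im[:,345:795]=c; cv2.imwrite('pics/k1.png',im)
for p in([.642,.007,.129],[.6433,.0071,.097]): print('scene',(np.array(proj(s,p))-[215,165])*3+[345,0])
```

```text
clk 20.20 tcp [643.3   7.1  97.1] turn_x 0.7 shift now [ 1.1  0.8 -0.1] shift after turn [ 1.1  0.8 -0.2] F [-0.4  0.3 -0. ] op 8.1 tilt 1.36 j6 -106
scene [581.12197748 179.81727343]
scene [579.90358995 200.04647425]
```

View pics/k1.png

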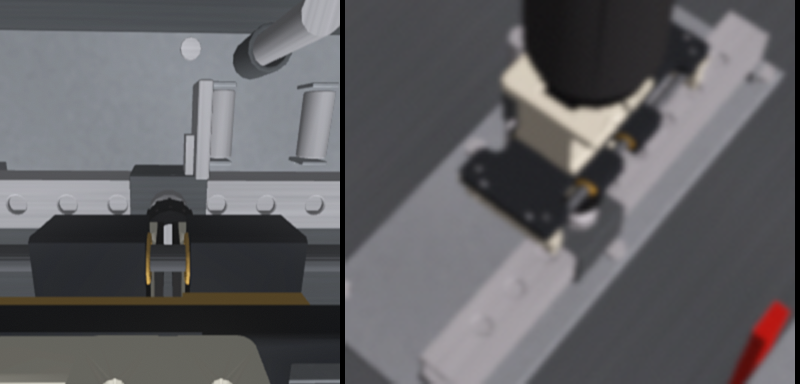

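```bash
python3 - <<'E'
from h import *
import pickle
s,w,tp=pickle.load(open('k1.pkl','rb')); t,R,o=tool()
print('tcp px',np.round(proj(w,t),1),'grasp',np.round(proj(w,t-R[:,0]*.019),1))
for z in(.129,.103): print('knob',z,ext(w,[.6425,.008],.016,z), 'dot',ext(w,[.6425,.008],.0065,z))
a,b=pickle.load(open('w10.pkl','rb')),0
g=cv2.cvtColor(w['frame'],cv2.COLOR_BGR2GRAY)
for c in(252,258,264): print(c,'rows180-',g[180:290,c])
for r in(204,212,220,228,236,244): print(r,'cols228-',g[r,228:290])
E
python3 - <<'E'
import sys; sys.path.insert(0,'.')
from h import *
import pickle
# x,y of knob dot from top0 & scene0 (two views)
a=pickle.load(open('top0.pkl','rb')); b=pickle.load(open('scene0.pkl','rb'))
ga=cv2.cvtColor(a['frame'],cv2.COLOR_BGR2GRAY); gb=cv2.cvtColor(b['frame'],cv2.COLOR_BGR2GRAY)
print('top0',ga[118:140,262],'\n',ga[127,252:276]); print('scene0',gb[212:245,294]); print(gb[226,280:310])
E
```

```text
tcp px [256.3 216.1] grasp [256.2 226. ]
knob 0.129 (array([232. , 207.9]), array([285.3, 257.3])) dot (array([247.8, 223.1]), array([269.5, 243.1]))
knob 0.103 (array([234.4, 195.7]), array([281. , 239.5])) dot (array([248.3, 209.1]), array([267.2, 226.9]))
252 rows180- [ 85  86  87  86  85  84  84  85  88  87  84  80  77  77  77  84  96 106
 108  99  69  35  29  29  29  27  28  28  27  27  27  28  31  35  35  34
  34  35  36  34  34  33  30  26  25  24  27  28  27  24  25  26  26  26
  24  25  24  25  25  24  24  23  24  27  33  39  42  43  44  44  46  45
  46  47  48  49  54  64  65  57  63  76  81  82  84  86  91  97  99 102
 100  80  53  43  43  45  46  46  46  46  46  46  46  46  45  46  48  49
  50  49]
258 rows180- [ 87  86  87  85  84  84  84  86  87  85  81  77  76  78  84  95  99  84
  58  39  30  28  28  28  28  28  31  29  28  27  31  34  36  36  36  35
  35  35  35  35  34  33  31  61 129 166 171 170 168 169 169 169 169 169
 169 169 169 170 170 170 170 172 173 167 122  57  39  43  43  44  45  45
  45  46  50  50  53  65  65  58  62  77  81  81  84  87  93  96 100 101
 1
[... 1773 characters left out ...]
46  45  45  42  32  47  72  77  71  69  73  71  73  71  60
  39  33  36  36  34  35  33  55 102 122 121 120 122 122 124 110  55  31
  35  35  34  35  34  41  63  72  72  69  71  67  73  75  69  43  30  42
  46  45  45  46  46  46  45  45]
top0 [112 112 105  87  73 100 157 189 195 187 151 101  73  65  61  73 107 117
 113 115 117 115] 
 [141 114 113 115 110  93  68  66  80 131 187 198 197 189 139  83  65  73
  96 111 113 126 166 192]
scene0 [124 125 126 126 127 127 122 105  69  46  77 123 145 150 148 129  83  41
  25  22  21  20  27  64 125 170 174 152 127  99  77  71  70]
[ 97  84  76  75  78  82  72  50  30  26  48  88 123 142 148 144 126  87
  47  37  70 114 138 143 138 134 142 149 151 151]
```

Run:
```python
from h import *
import pickle
w=pickle.load(open('w4.pkl','rb')); t=np.array([.5225,.1908,.1588]); d=np.array([-.0187,.0122,-.9998])
for h in(.071,.03,0,-.019,-.03,-.049): b=t+d*h; print(h,'r11',*ext(w,b,.011,b[2]))
g=cv2.cvtColor(w['frame'],cv2.COLOR_BGR2GRAY)
for r in(215,221,224,228,232,238,246): print(r,'cols215-',g[r,215:305])
print(g[205:300,258])
```

```text
0.071 r11 [244.9 179.8] [268.2 202.4]
0.03 r11 [242.8 190.6] [270.  216.8]
0 r11 [240.7 201.3] [271.7 230.8]
-0.019 r11 [239.  209.7] [273.1 242. ]
-0.03 r11 [237.8 215.5] [274.  249.5]
-0.049 r11 [235.5 227.2] [276.  264.8]
215 cols215- [194 188 180 171 159 143 133 154 172 177 175 175 175 173 173 173 174 175
 176 176 177 177 176 176 175 176 177 165 122 102 102 103 103 104 104 103
 103 102 102 105 106 105 106 107 104 104 104 104 103 105 104 104 104 103
 103 103 102 102 105 125 148 163 174 180 184 188 193 198 200 203 206 206
 204 200 195 190 183 172 161 164 176 179 178 178 178 178 163 106  71  69]
221 cols215- [177 178 172 165 157 144 135 143 163 167 165 166 166 166 167 167 167 165
 156 142 139 139 140 142 158 177 169 123 102 103 103 103 105 105 104 103
 100 102 102 104 106 107 106 106 106 104 103 104 104 104 104 104 104 104
 104 103 103 102 101 114 139 136 140 145 149 152 165 191 195 194 195 195
 191 189 185 180 174 164 154 158 167 168 169 169 171 163 118  58  41  44]
224 cols215- [126 131 130 129 130 130 131 130 129 131 130 131 131 130 131 131 135 130
  84  47  43  44  42  43  94 16
[... 1373 characters left out ...]
 124 100  91  90  92  94]
246 cols215- [60 60 59 60 61 60 60 59 60 60 60 61 61 62 62 64 64 62 65 65 64 64 63 61
 60 59 58 59 59 60 58 60 59 58 60 59 59 59 59 59 60 59 60 59 58 59 58 60
 58 59 59 59 59 59 60 58 59 59 58 58 59 61 62 64 64 64 65 63 65 63 63 62
 62 60 61 60 61 61 60 59 59 59 60 60 58 57 58 60 73 88]
[105 105 105 106 106 106 106 105 106 105 107 105 105 106 105 106 106 106
 106 104 111 153 204 224 221 217 214 214 217 220 222 220 219 220 223 226
 227 230 225 171  86  59  64  66  67  67  69  69  70  75  74  80  93  93
  85  90 105 113 114 116 119 124 130 133 135 134 122 105 102 101  99 101
 132 188 214 216 216 215 215 216 218 221 223 223 223 224 225 226 227 229
 229 200 140  97  92]
```

The evidence agrees. The post's top edge projects where expected, but the fingertips appear about 35 mm above the nominal TCP. The fingers also closed freely over the knob, partly covering its silver cap. So the real finger ends seem shorter than stated, and I check this by gently touching the knob's top.

>>> arm_command(commands=[2,0,0,0,0,2,0,0,0,0])

```text
clock: 20.6
tool_pos: [0.6436, 0.0071, 0.0931]
orientation: [-28.8, 88.6, 61.9]
force: [-3.2, 0.2, 12.5]
opening: 0.0002
```

>>> arm_command(commands=[2,0,0,0,0,2,0,0,0,0])

```text
clock: 20.85
tool_pos: [0.6439, 0.007, 0.0931]
orientation: [-33.7, 88.6, 57.0]
force: [-7.0, 1.7, 15.9]
opening: 0.0002
```

Contact came at reading 93 with the knob's top at 129, so the finger ends sit about 36 mm above the reported TCP. I rise, open, and go down to a reading of about 59, which puts the finger ends about 20 mm above the sleeve.

>>> arm_command(commands=[-12,0,0,0,70,0,0,0,0,70,0,0,0,0,70,0,0,0,0,70,0,0,0,0,70])

```text
clock: 21.48
tool_pos: [0.6436, 0.0068, 0.1049]
orientation: [-32.7, 88.6, 58.0]
force: [-0.0, 0.5, 0.7]
opening: 0.0449
```

>>> arm_command(commands=[0,0,0,0,70,0,0,0,0,70,0,0,0,0,70])

```text
clock: 21.85
tool_pos: [0.6433, 0.0067, 0.1043]
orientation: [-31.0, 88.7, 59.7]
force: [0.3, 0.3, 0.4]
opening: 0.0612
```

```bash
python3 -c "
from h import *
goto([.6425,.007,.06])"
```

```text
clk 21.85 tcp [643.3   6.7 104.3] turn_x 0.7 shift now [44.3  1.4 -0.6] shift after turn [44.3  1.4 -0.6] F [0.3 0.3 0.4] op 61.2 tilt 1.33 j6 -106
```

>>> arm_command(commands=[11,0.5,0,0,70,11,0.5,0,0,70,11,0.5,0,0,70,8,0,0,0,70,0,0,0,0,70])

```text
clock: 22.48
tool_pos: [0.6414, 0.0075, 0.0592]
orientation: [-27.1, 88.7, 63.6]
force: [0.2, 0.4, -0.3]
opening: 0.0611
```

```bash
python3 -c "
from h import *
goto([.6425,.007,.06])"
```

```text
clk 22.48 tcp [641.4   7.5  59.2] turn_x 0.7 shift now [-0.8 -1.1 -0.5] shift after turn [-0.8 -1.1 -0.5] F [ 0.2  0.4 -0.3] op 61.1 tilt 1.26 j6 -106
```

>>> arm_command(commands=[0,0,0,0,0,0,0,0,0,0,0,0,0,0,0,0,0,0,0,0,0,0,0,0,0])

```text
clock: 23.1
tool_pos: [0.6421, 0.0077, 0.0601]
orientation: [-30.4, 88.7, 60.4]
force: [0.5, 0.1, -2.0]
opening: 0.0314
```

```bash
python3 -c "
from h import *
goto([.6425,.007,.06])"
```

```text
clk 23.10 tcp [642.1   7.7  60.1] turn_x 0.8 shift now [ 0.1 -0.4 -0.8] shift after turn [ 0.1 -0.4 -0.7] F [ 0.5  0.1 -2. ] op 31.4 tilt 1.32 j6 -106
```

The knob is gripped (31.4 mm). The home reference reads z 60.1, y 7.7. I pull up.

>>> arm_command(commands=[-6,0,0,0,0,-6,0,0,0,0,-6,0,0,0,0])

```text
clock: 23.48
tool_pos: [0.6419, 0.0077, 0.0774]
orientation: [-28.0, 88.7, 62.7]
force: [3.8, 1.3, -8.5]
opening: 0.0311
```

>>> arm_command(commands=[-0.5,0,-8,0,0,0,0,-10,0,0,0,0,-10,0,0])

```text
clock: 23.85
tool_pos: [0.642, -0.02, 0.0773]
orientation: [-26.0, 88.6, 64.8]
force: [2.4, 3.3, -7.7]
opening: 0.0312
```

```bash
python3 -c "
from h import *
goto([.642,.0077-.04,.0774])"
```

```text
clk 23.85 tcp [642.  -20.   77.3] turn_x 0.8 shift now [ -0.4   0.2 -12.3] shift after turn [ -0.4   0.  -12.3] F [ 2.4  3.3 -7.7] op 31.2 tilt 1.39 j6 -103
```

>>> arm_command(commands=[0,0,-7,0,0,0,0,-4.5,0,0,0,0,0,0,0])

```text
clock: 24.22
tool_pos: [0.6421, -0.0337, 0.0767]
orientation: [-25.5, 88.6, 65.2]
force: [2.6, 2.2, -7.6]
opening: 0.0314
```

```bash
python3 -c "
from h import *
goto([.642,.0077-.04,.0604])"
```

```text
clk 24.23 tcp [642.1 -33.7  76.7] turn_x 0.7 shift now [16.4  0.2  1.1] shift after turn [16.4  0.2  1.1] F [ 2.6  2.2 -7.6] op 31.4 tilt 1.36 j6 -102
```

>>> arm_command(commands=[0,0,1.3,0,0,3,0,0,0,0,4,0,0,0,0,4,0,0,0,0])

```text
clock: 24.72
tool_pos: [0.6421, -0.0333, 0.0657]
orientation: [-27.3, 88.7, 63.4]
force: [2.1, -0.4, -4.7]
opening: 0.0315
```

>>> arm_command(commands=[3,0,0,0,0,2,0,0,0,0,1,0,0,0,0])

```text
clock: 25.1
tool_pos: [0.6422, -0.0332, 0.0601]
orientation: [-28.3, 88.7, 62.5]
force: [-1.7, -0.3, 3.3]
opening: 0.0317
```

>>> arm_command(commands=[1,0,0,0,0,0.5,0,0,0,0])

```text
clock: 25.35
tool_pos: [0.6423, -0.0332, 0.0601]
orientation: [-30.2, 88.7, 60.5]
force: [-0.9, 0.4, 0.8]
opening: 0.0316
```

>>> arm_command(commands=[0,0,3,0,0])

```text
clock: 25.48
tool_pos: [0.6422, -0.0306, 0.0601]
orientation: [-30.7, 88.7, 60.0]
force: [1.1, -2.7, -2.9]
opening: 0.0316
```

>>> arm_command(commands=[0,0,0,0,0,0,0,0,0,0])

```text
clock: 25.72
tool_pos: [0.6422, -0.0302, 0.0601]
orientation: [-30.7, 88.7, 60.1]
force: [0.2, -1.6, 0.5]
opening: 0.0312
```

Run:
```python
from h import *
import pickle
goto([.642,-.0323,.0604])
a=pickle.load(open('s10.pkl','rb')); w=snap('wrist'); s=snap('scene'); t=snap('top'); pickle.dump((w,s,t),open('end.pkl','wb'))
im=np.zeros((600,800,3),np.uint8); im[:290,:386]=cv2.resize(w['frame'],(386,290)); im[:290,390:776]=cv2.resize(t['frame'],(386,290))
im[295:595,:400]=cv2.resize(s['frame'],(400,300)); im[295:595,405:795]=cv2.resize(s['frame'][150:300,190:385],(390,300)); cv2.imwrite('pics/end.png',im)
```

```text
clk 25.73 tcp [642.2 -30.2  60.1] turn_x 0.8 shift now [-0.3  0.2 -2.1] shift after turn [-0.3  0.2 -2.1] F [ 0.2 -1.6  0.5] op 31.2 tilt 1.26 j6 -103
```

View pics/end.png

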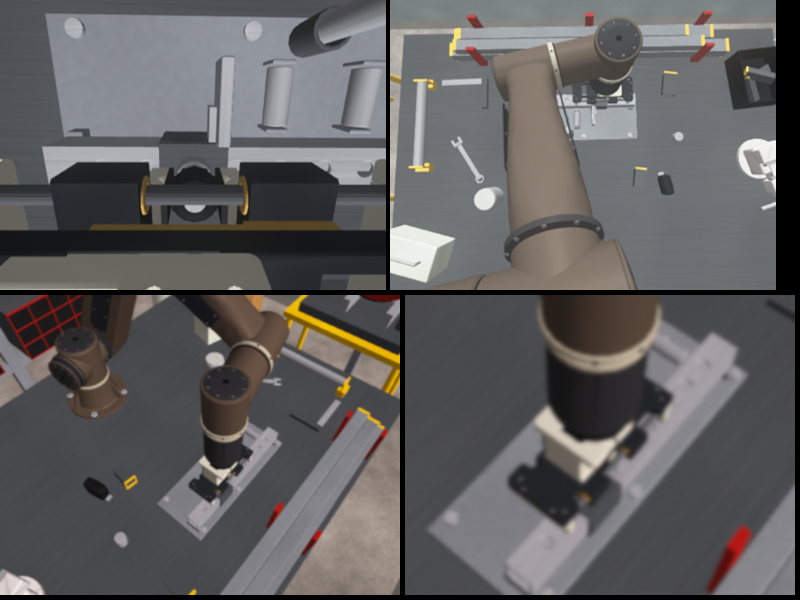

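The views show the stop one hole further along, with the knob between the fingers, the slug and other things in place, and no fallen post. I nudge a little further to confirm the lock, then recentre.

>>> arm_command(commands=[0,0,3,0,0])

```text
clock: 26.0
tool_pos: [0.6421, -0.0294, 0.0601]
orientation: [-33.0, 88.9, 57.7]
force: [3.9, -19.6, -3.4]
opening: 0.0313
```

>>> arm_command(commands=[0,0,-2,0,0,0,0,0,0,0])

```text
clock: 26.25
tool_pos: [0.6422, -0.0315, 0.0601]
orientation: [-33.0, 88.9, 57.7]
force: [-0.3, -1.9, -0.9]
opening: 0.0314
```

It is locked: the nudge built to 19.6 N with only 0.8 mm of movement. I finish with a light downward press and hand in.

>>> arm_command(commands=[0,0,-0.5,0,0,1,0,0,0,0])

```text
clock: 26.5
tool_pos: [0.6423, -0.0315, 0.0599]
orientation: [-33.8, 88.8, 56.9]
force: [-4.7, -0.5, 10.7]
opening: 0.031
```

```bash
python3 -c "
from h import *
goto([.642,-.0323,.0604]); print(close_job())"
```

```text
clk 26.50 tcp [642.3 -31.5  59.9] turn_x 0.8 shift now [-0.5  0.3 -0.8] shift after turn [-0.5  0.3 -0.8] F [-4.7 -0.5 10.7] op 31.0 tilt 1.15 j6 -103
the job is handed in; nothing more can be done
None
```

The job is done and handed in at 26.5 s. Both guide posts stand in their pockets, and the stop is locked in the next hole with the gripper still holding the knob.

**Posts:** post A went in the far pocket and post B in the near one. Each was lowered until it rested on the pocket floor, 12 mm above where it was picked up. The wrist camera then showed both tops where 132 mm-high tops should be.

**Stop:** I pulled the plunger up about 17 mm, slid the stop about 40 mm away from the saw, and lowered the pin.
- **Pin home:** the height came back to the home reading (60.1 mm before, 59.9–60.1 mm after).
- **Locked:** a sideways nudge took up the pin's roughly 3 mm of play, then built to 19.6 N with 0.8 mm more movement.
- **At hand-in:** the gripper was at 31 mm on the 32 mm knob, pressing down with about 11 N.

**Checks that failed or disagreed:**
- **First knob grasp missed:** the finger ends turned out to be about 36 mm above the reported tool position, so they closed above the knob. A light touch on the knob's top (up to about 16 N, plunger already home) confirmed this, and the second grasp went lower and held.
- **Post grips:** for the same reason the posts were held only near their tops, which did no harm.
- **Smaller errors:** the wrist camera read about 2 mm high in y, and the tool stayed tilted about 1.2 degrees.
- **Not seen at the end:** the arm hid the far post, and most of the near one, in the last pictures. I also did not measure the other bench items; the ones in view looked unmoved.

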